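# Trim the hold-down spring arm of a bag-port test fixture

## Task

The sprung hold-down leaf on the port fixture is out of trim, either too weak or too stiff: first try it as it stands, pressing the blue pad at mid-span with closed fingertips at a steady 10 N to see how far the red tip drops against the green band. Then slide the brass trim weight along its rail by its orange tab and press the pad at 10 N again, adjusting until that load brings the red tip level with the middle of the green band, and hold that press steady for a second. Never press the leaf with more than 15 N; finish with the leaf sprung back up, the trim weight left where you set it and everything else on the bench left alone.

Things in the scene. Friction and masses are not known exactly. Their poses are not given: they have to be found in the camera images.
- gauge: The fixture, bolted down: aluminium plate 140 (x) x 270 (y) x 12 mm. Origin at the centre of the plate's underside. Its y axis runs along the leaf, from the blue clamp block (at -y, 108 mm tall, x -55 to -5, y -132 to -90) to the red tip (at +y). The leaf lies along x = -30 mm; the trim weight's rail, a dark bar carried by the leaf's root, along x = +35 mm.
- leaf (a joint): Downward turn of the leaf in rad about its sprung root at the clamp block (gauge y = -90 mm, 85 mm up); 0 = level, up against its stop; at most 0.32. Steel leaf 160 x 24 mm, carrying the rail and trim weight. The pad does not move until the push exceeds the preload (2.5 to 9.5 N at the start, unknown); then it gives about 2.5 mm per further newton, and the tip drops about 5 mm.
- pad_top (a point): Top of the blue pad, a dome of 12 mm radius standing 9 mm proud of the leaf's upper face at mid-span, 80 mm from the root (163 mm from root to pointer); press here straight down. 94 mm above the bench at rest; rides with the leaf.
- tip (a point): Middle of the red pointer (30 x 6 x 3 mm) on the leaf's free end; 85 mm above the bench at rest.
- band (a point): Fixed point at the height of the middle of the green band, in the plane of the leaf: 65 mm above the bench, 20 mm below the resting tip. The band, 5 mm high, is painted on a white upright plate on the robot's side of the tip, with black lines every 10 mm of drop.
- slide (a joint): Position of the trim weight in m along the gauge's +y, from the middle of its rail (-0.048 to 0.048); starts within 6 mm of that. Towards +y (towards the tip) makes the leaf weaker: for each 10 mm, the tip drops about 3.8 mm further under the same load; towards -y stiffer by as much. The right setting lies 20 to 45 mm from the start. It stays where it is left; moving it along takes about 5 N.
- slide_grip (a point): Middle of the upright orange tab on the trim weight, 112 mm above the bench. Tab 24 mm in gauge x, 18 mm in gauge y and 34 mm high, from 95 to 129 mm above the bench, on a brass block of 40 x 40 x 40 mm (0.6 kg) that rides on the rail. Pinch it across the 18 mm (fingers closing along the gauge's y), without pushing it down: the rail gives way with the leaf.
- spray: Bystander: white spray bottle with blue cap, 60 mm across, 190 mm tall. Origin under its centre.
- jar: Bystander: clear jar with white cap, 64 mm across, 75 mm tall. Origin under its centre.
- port: Bystander: loose clear port ring, 26 mm across, 22 mm tall, standing on the fixture's plate near its +y end on the rail's side. Origin under its centre.
- driver: Bystander: black-handled screwdriver 150 mm long lying between robot and fixture. Origin under its middle, x along it.
- tray: Bystander: grey tray of bag caps, 130 x 180 x 35 mm. Origin under its centre.
- weight: Bystander: brass weight, 40 mm across, 55 mm tall. Origin under its centre.

How it is judged:
By the outcome, as a careful person would: the job done as asked, in the order asked, and still so for the second after the job is handed in, with the robot touching nothing.
It also fails if it takes over 72 s, if anything falls off the work surface, if the arm or the gripper's body presses on something with over 40 N, if the wrist force passes 120 N, or if a joint passes its speed limit or range.

## Robot

A 7-joint arm with a two-finger parallel gripper is mounted at the origin on the work surface. World frame = base frame: x ahead of the robot, y to its left, z up, the work surface at z = 0. Lengths are in mm, angles in rad, forces in N, time in s.
With the tool pointing down it reaches from about 400 to 850 mm from the base axis. Payload 10.4 kg.
Tool frame: the origin (TCP) lies midway between the tips of the shut fingers; the grasp point (between the pads) lies 19 mm behind it; z points along the fingers, y is the line along which they close (so a half turn about z gives the same grasp; the last joint's range is limited). The gripper opens to 87 mm and grips with 3 to 60 N. Pads are 19 mm wide; open, the fingers measure 117 mm over their backs; the gripper's body (75 mm by 190 mm) begins 51 mm behind the grasp point.
Start: joints at [1.292, 0.332, -0.065, 1.46, 0.022, 1.35, -0.088], TCP at [158.158, -604.68, 222.576] pointing down, gripper open.
Joint ranges: [-2.6, 2.6], [-0.5, 2.12], [-1.47, 1.34], [0.16, 2.42], [-1.27, 4.41], [0.06, 2.06], [-2.6, 2.6]. Speed limits (rad/s): [2.22, 2.22, 2.79, 2.79, 3.14, 3.14, 3.14].

## Interface

Orientations are given as a unit quaternion [x, y, z, w].
In Python, from workcell import ctrl gives the robot as it stands. The module is installed in compiled form; this text tells all that it offers.
- The arm moves only by the tool arm_command, never from a script. Its argument "series" is a list that holds one entry, the list of rows, each a list of 7 numbers: the shift along the tool's x, y, z in m, then the turn, a rotation vector about the tool's x, y, z in rad, then the finger opening in m, from 0 to 0.087. In form: [[[x, y, z, wx, wy, wz, grip], ...]]. A call has 1 to 5 rows; each row is the pose to reach, as a shift and turn from the pose commanded when the call began, along the tool's axes at that moment; what a row does not reach only later rows make up. A row lasts 1/8 s, in which the tool goes at most 62.5 mm and 10.7 degrees, less where a joint would pass 70% of its speed; a pose out of reach is approached as far as the arm can. A call with a gripper value outside its range is refused whole. The fingers move at their own pace and stop on an object; the grip force is fixed at half the most. Time passes only in rows, so rows that repeat a pose let the fingers close. It gives the time, the measured TCP pose, the force, the opening and the grip force at its end, in the units of the state.
- ctrl.sense(): the state, without advancing time (a new reading comes with each control period).
- ctrl.snapshot(name): name is "side" or "top" or "wrist"; returns the picture (480x640x3 uint8, red, green, blue); there is no depth.
- ctrl.get_calibration(name): a dict with "vertical_fov" (degrees; the focal length in pixels is half the picture's height over the tangent of half this angle, whatever the lens; pixels are square), "cx", "cy" (the principal point, pixels), "k1" (the pictures are not rectified: a ray, as slopes to the right and down, at radius r is drawn at 1 + k1 r^2 times it, then the intrinsics apply), "extrinsics" (4x4, takes a point from camera to world coordinates). Camera axes: x right, y down, z forward; pixel columns grow to the right and rows downward; lengths in mm; the calibration is good to about 2 mm. A picture is of the moment at which its call begins: read the wrist's pose just before it. get_calibration takes no time and is no camera call; for the wrist camera it gives the pose at the moment of the call.
- ctrl.job_done(): hands the job in; it is judged then, once.
Trained networks look in the newest picture that a camera, given by its name, has taken for a name from the list of things; names that differ only in an ending like _2 or _b are one class to them, and where a whole thing is asked for, a point or a joint stands for the part that bears it (a point fixed in the world has none). Each returns a list of dicts, best first, with "conf" (0 to 1); they miss things now and then, are a little off and sometimes report something else, mostly with a low value. They report only what shows in the picture. A call takes as long as a camera call.
- ctrl.masks_of(camera, query): "region" (480x640 bool, what is visible of it).
- ctrl.tip_of(camera, query): "xyz" ([x, y, z] in mm, in world coordinates, good to about 4 mm: a listed point, or the origin of a listed thing).
The state is a dict: "time_s": time; "joint_pos": joint angles; "joint_vel": joint speeds; "joint_torque": joint torques, N m; "position": TCP position; "tcp_rot": TCP orientation; "contact_force": force on the tool from outside, world axes, zero at the start; "torque": the same for the moment, N m; "finger_gap": opening from 0.0 (shut) to 1.0 (fully open); "grip_force": force on a finger pad.
Only numpy, scipy, OpenCV 4.12 (cv2) and the standard library are available. Lean on these libraries where they do the work, as an engineer would, in place of code of your own. Each camera call takes 0.05 s, during which the arm holds its last target. There are 200 camera calls.

## Working session

There is one attempt and no reset: what is moved stays moved. The work goes in short steps, Python scripts to look and compute and a tool call to move; the robot and the scene stay as the last step left them, time stands still between calls to the robot, and variables do not carry over. Pictures are saved under pics/ and viewed, at most 10 in all, crops included, and the job is handed in when it is done.

Besides the shell and the picture viewer there is one more tool, called after ">>>" by a JSON object that holds its "name" and its "arguments", one argument or row to a line. arm_command: Moves the arm, as the interface text tells. Its arguments: {"type":"object","properties":{"series":{"type":"array"}},"required":["series"]}

```bash
mkdir -p pics; cat > h.py <<'E'
import numpy as np, cv2
from workcell import ctrl
from scipy.spatial.transform import Rotation as R
def save(cam,name):
    im=ctrl.snapshot(cam); cv2.imwrite(f'pics/{name}.png',im[:,:,::-1]); return im
def proj(cam,P):
    c=ctrl.get_calibration(cam);T=np.linalg.inv(np.array(c['extrinsics']));f=240/np.tan(np.radians(c['vertical_fov'])/2)
    p=T[:3,:3]@np.array(P,float)+T[:3,3];s=p[:2]/p[2];s=s*(1+c['k1']*(s@s));return s*f+[c['cx'],c['cy']]
def ray(cam,u,v):
    c=ctrl.get_calibration(cam);T=np.array(c['extrinsics']);f=240/np.tan(np.radians(c['vertical_fov'])/2)
    d=(np.array([u,v],float)-[c['cx'],c['cy']])/f;s=d.copy()
    for _ in range(20): s=d/(1+c['k1']*(s@s))
    return T[:3,3],T[:3,:3]@np.array([s[0],s[1],1])
def at_z(cam,u,v,z):
    o,d=ray(cam,u,v);return o+d*(z-o[2])/d[2]
def st():
    s=ctrl.sense();print(round(s['time_s'],2),np.round(s['position'],1),np.round(s['contact_force'],2),round(s['finger_gap'],3),round(s['grip_force'],1));return s
E
python3 - <<'E'
from h import *
s=st();print(s['tcp_rot'],R.from_quat(s['tcp_rot']).as_matrix().round(3).tolist())
ims=[]
for c in ['side','top']:
    save(c,c+'0')
    k=ctrl.get_calibration(c);print(c,np.round(k['extrinsics'],2).tolist())
    for q in ['gauge','pad_top','tip','band','slide_grip','port','spray','jar']:
        r=ctrl.tip_of(c,q);print(q,[(np.round(x['xyz'],1).tolist(),round(x['conf'],2)) for x in r[:2]])
st()
E
```

```text
0.0 [ 158.  -604.3  221.7] [-0.62  0.07 -1.05] 1.002 0.0
[ 9.91828951e-01  1.27572680e-01 -1.28212218e-04 -7.26484873e-04] [[0.967, 0.253, -0.0], [0.253, -0.967, 0.001], [-0.0, -0.001, -1.0]]
side [[0.98, -0.14, 0.15, 390.82], [-0.21, -0.72, 0.66, -753.23], [0.01, -0.68, -0.73, 931.0], [0.0, 0.0, 0.0, 1.0]]
gauge [([555.2, -57.5, -0.7], 0.56)]
pad_top [([533.0, -79.4, 90.4], 0.72), ([525.4, 421.3, -5.1], 0.54)]
tip [([505.7, -3.5, 87.4], 0.85), ([596.7, -62.6, 107.0], 0.62)]
band [([503.4, -0.7, 67.9], 0.96), ([532.7, -80.9, 96.5], 0.28)]
slide_grip [([598.9, -61.3, 107.0], 0.96)]
port []
spray [([583.5, -466.5, 0.6], 0.81)]
jar [([738.0, 46.0, 3.6], 0.58)]
top [[0.02, -1.0, 0.09, 430.72], [-1.0, -0.02, -0.0, -16.77], [0.01, -0.09, -1.0, 1480.02], [0.0, 0.0, 0.0, 1.0]]
gauge [([558.4, -57.5, 1.3], 0.89)]
pad_top []
tip [([500.6, -0.6, 84.7], 0.66)]
band [([503.3, -0.9, 86.5], 0.69)]
slide_grip [([596.5, -56.1, 110.6], 0.66)]
port [([586.8, -472.5, 4.1], 0.46), ([562.1, 60.1, 10.4], 0.44)]
spray [([585.0, -469.4, 3.0], 0.63)]
jar [([736.7, 44.8, 2.1], 0.83)]
0.9 [ 158.2 -604.7  222.6] [-0.15 -0.31 -1.09] 0.999 0.0
```

View pics/side0.png

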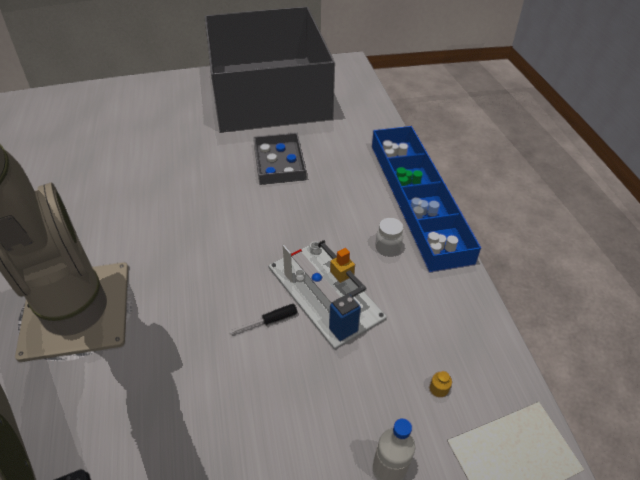

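View pics/top0.png

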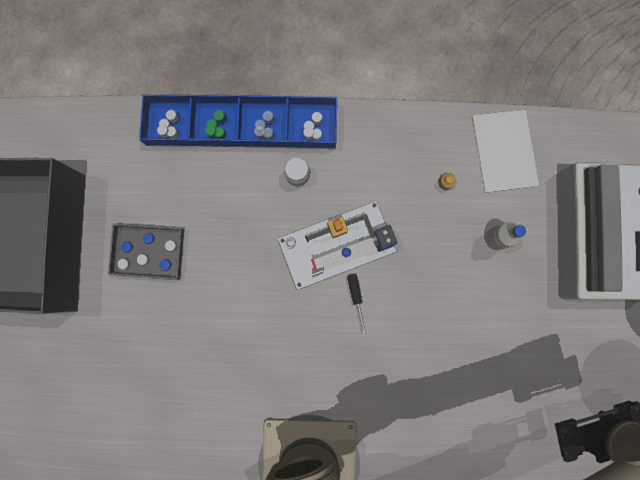

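The side view shows the fixture with its pad at (317,277), tip at (295,252) and tab at (343,256). In the top view the pad is at (346,253), the tip at (314,265) and the tab at (338,226). I'll fit the gauge pose from the colour blobs in both views.

```bash
cat > fit.py <<'E'
from h import *
from scipy.optimize import least_squares
def blob(im,kind,box):
    h=cv2.cvtColor(im,cv2.COLOR_RGB2HSV).astype(int);H,S,V=h[...,0],h[...,1],h[...,2]
    m={'blue':(H>100)&(H<130)&(S>150)&(V>70),'red':((H<5)|(H>174))&(S>150)&(V>90),'orange':(H>=6)&(H<14)&(S>200)&(V>150)}[kind]
    z=np.zeros_like(m);z[box[1]:box[3],box[0]:box[2]]=1;v,u=np.nonzero(m&z);return (u.mean(),v.mean(),len(u)) if len(u) else None
def G(p,q):
    a=p[2];return np.array([p[0]+np.cos(a)*q[0]-np.sin(a)*q[1],p[1]+np.sin(a)*q[0]+np.cos(a)*q[1],q[2]])
E
python3 - <<'E'
from fit import *
t=cv2.imread('pics/top0.png')[:,:,::-1];s=cv2.imread('pics/side0.png')[:,:,::-1]
ob={'top':(t,dict(blue=(338,245,355,260),red=(300,255,322,278),orange=(325,212,350,236))),'side':(s,dict(blue=(308,268,326,284),red=(285,244,303,260),orange=(333,244,354,266)))}
O=[]
for c,(im,b) in ob.items():
    for k,bx in b.items():
        r=blob(im,k,bx);print(c,k,r);
        if r:O.append((c,k,r[:2]))
def pts(p): return {'blue':G(p,(-30,-10,90)),'red':G(p,(-30,73,86)),'orange':G(p,(35,p[3],115))}
f=lambda p:np.concatenate([proj(c,pts(p)[k])-r for c,k,r in O])
r=least_squares(f,[555,-57,0.37,0],loss='soft_l1');print(r.x,f(r.x).round(1))
p=r.x
for n,q in [('pad',(-30,-10,94)),('tip',(-30,73,85)),('tab',(35,p[3],112))]:print(n,G(p,q).round(1))
E
```

```text
top blue (np.float64(346.0), np.float64(252.08695652173913), 46)
top red (np.float64(313.75), np.float64(264.6875), 16)
top orange None
side blue (np.float64(316.3157894736842), np.float64(276.6842105263158), 57)
side red (np.float64(295.5), np.float64(252.0), 20)
side orange (np.float64(342.0), np.float64(254.0), 3)
[ 5.56855849e+02 -5.97571824e+01  3.83359963e-01 -7.85735513e+00] [ 0.3  0.2  0.   0.   0.3 -1.1  0.1  0.2 -0.2  0.2]
pad [532.8 -80.3  94. ]
tip [501.7  -3.3  85. ]
tab [592.3 -54.  112. ]
```

>>> {"name": "arm_command", "arguments": {
  "series": [
    [[0.495, -0.412, 0.022, 0, 0, -0.125, 0], [0.495, -0.412, 0.022, 0, 0, -0.125, 0], [0.495, -0.412, 0.022, 0, 0, -0.125, 0], [0.495, -0.412, 0.022, 0, 0, -0.125, 0], [0.495, -0.412, 0.022, 0, 0, -0.125, 0]]
  ]
}}

```text
time_s: 1.52
position: [340.8, -348.9, 212.2]
tcp_rot: [0.982, 0.189, 0.0, 0.0]
contact_force: [1.7, -0.6, 0.3]
finger_gap: 0.516
grip_force: 0.0
```

>>> {"name": "arm_command", "arguments": {
  "series": [
    [[0.27, -0.173, 0.012, 0, 0, 0, 0], [0.27, -0.173, 0.012, 0, 0, 0, 0], [0.27, -0.173, 0.012, 0, 0, 0, 0], [0.27, -0.173, 0.012, 0, 0, 0, 0], [0.27, -0.173, 0.012, 0, 0, 0, 0]]
  ]
}}

```text
time_s: 2.15
position: [522.3, -95.0, 200.5]
tcp_rot: [0.982, 0.189, 0.0, 0.0]
contact_force: [0.5, -0.8, 0.6]
finger_gap: 0.019
grip_force: 0.0
```

>>> {"name": "arm_command", "arguments": {
  "series": [
    [[0, 0, 0, 0, 0, 0, 0], [0, 0, 0, 0, 0, 0, 0]]
  ]
}}

```text
time_s: 2.4
position: [521.1, -97.0, 200.0]
tcp_rot: [0.982, 0.189, -0.0, 0.0]
contact_force: [0.0, -1.0, -0.4]
finger_gap: 0.003
grip_force: 0.0
```

```bash
python3 - <<'E'
from h import *
s=st();print(R.from_quat(s['tcp_rot']).as_matrix().round(3).tolist())
save('wrist','w1')
for q in ['pad_top','tip','slide_grip','band','gauge']:
    r=ctrl.tip_of('wrist',q);print(q,[(np.round(x['xyz'],1).tolist(),round(x['conf'],2)) for x in r[:2]])
for P in [(532.8,-80.3,94),(501.7,-3.3,85),(592.3,-54,129),s['position']]:print(proj('wrist',P).round(1))
E
```

```text
2.4 [521.1 -97.  200. ] [ 0.03 -1.01 -0.39] 0.003 0.0
[[0.928, 0.372, -0.0], [0.372, -0.928, -0.0], [-0.001, 0.0, -1.0]]
pad_top [([536.2, -83.3, 97.0], 0.86)]
tip [([505.0, -4.9, 84.4], 0.96)]
slide_grip [([592.2, -49.4, 113.5], 0.9)]
band [([501.5, -0.2, 61.5], 0.82)]
gauge [([557.9, -56.6, 0.8], 0.65)]
[306.5 214.4]
[191.1 212.3]
[298.2 116.3]
[322.7 307. ]
```

View pics/w1.png

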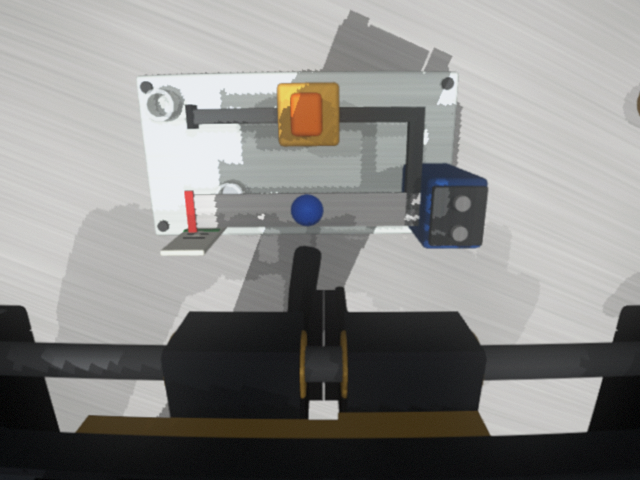

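Wrist view: pad centre at (307,210), red tip at (190,208) and tab top at (306,114). Each is within a few mm of my fit. I'll refine with rays, then press.

```bash
python3 - <<'E'
from fit import *
im=cv2.imread('pics/w1.png')[:,:,::-1]
b=blob(im,'blue',(280,185,335,235));r=blob(im,'red',(180,180,200,240));o=blob(im,'orange',(280,85,335,145));print(b,r,o)
pad=at_z('wrist',*b[:2],90);tip=at_z('wrist',*r[:2],86);tab=at_z('wrist',306,114,126);print(pad,tip,tab)
d=tip-pad;print('yaw',np.arctan2(-d[0],d[1]),np.hypot(*d[:2]))
s=ctrl.sense();M=R.from_quat(s['tcp_rot']).as_matrix()
print('pad shift',M.T@(pad-s['position']),'tab',M.T@(tab-s['position']), 'tab-pad',M.T@(tab-pad))
F=[]
for i in range(4): ctrl.snapshot('wrist');F.append(ctrl.sense()['contact_force'])
print(np.round(F,2))
E
```

```text
(np.float64(306.5482912332838), np.float64(209.64338781575037), 673) (np.float64(190.20599250936328), np.float64(211.40823970037454), 267) None
[535.01361722 -79.35289019  90.        ] [502.45690594  -2.76385044  86.        ] [595.04357761 -57.49010289 126.        ]
yaw 0.40194108529250117 83.22151439958068
pad shift [ 19.72999399 -11.74653321 110.32437154] tab [83.58753165 -9.82022845 74.32323478] tab-pad [ 63.85753766   1.92630476 -36.00113676]
[[ 0.75  0.51 -0.22]
 [ 0.18  0.18  0.85]
 [-0.35 -0.64  0.71]
 [-0.    0.34  0.29]]
```

>>> {"name": "arm_command", "arguments": {
  "series": [
    [[0.019, -0.0115, 0.04, 0, 0, -0.01, 0], [0.019, -0.0115, 0.08, 0, 0, -0.01, 0], [0.019, -0.0115, 0.095, 0, 0, -0.01, 0], [0.019, -0.0115, 0.1, 0, 0, -0.01, 0], [0.019, -0.0115, 0.102, 0, 0, -0.01, 0]]
  ]
}}

```text
time_s: 3.52
position: [535.4, -79.1, 99.3]
tcp_rot: [0.981, 0.194, 0.001, 0.0]
contact_force: [-0.1, -0.6, 0.7]
finger_gap: 0.007
grip_force: 0.0
```

>>> {"name": "arm_command", "arguments": {
  "series": [
    [[0, 0, 0.001, 0, 0, 0, 0], [0, 0, 0.002, 0, 0, 0, 0], [0, 0, 0.003, 0, 0, 0, 0], [0, 0, 0.003, 0, 0, 0, 0]]
  ]
}}

```text
time_s: 4.03
position: [534.7, -78.8, 95.3]
tcp_rot: [0.981, 0.194, 0.0, 0.0]
contact_force: [0.1, -1.4, -0.3]
finger_gap: 0.007
grip_force: 0.0
```

>>> {"name": "arm_command", "arguments": {
  "series": [
    [[0, 0, 0.001, 0, 0, 0, 0], [0, 0, 0.0015, 0, 0, 0, 0], [0, 0, 0.002, 0, 0, 0, 0], [0, 0, 0.002, 0, 0, 0, 0]]
  ]
}}

```text
time_s: 4.53
position: [534.9, -78.8, 93.9]
tcp_rot: [0.981, 0.194, 0.0, 0.0]
contact_force: [-2.7, 0.0, 8.9]
finger_gap: 0.006
grip_force: 4.1
```

```bash
cat > f.py <<'E'
from h import *
Z=[];F=[]
for i in range(4): ctrl.snapshot('wrist');s=ctrl.sense();F.append(s['contact_force']);Z.append(s['position'])
print(round(s['time_s'],2),np.mean(Z,0).round(2),np.mean(F,0).round(2),np.round(np.array(F)[:,2],2))
E
python3 f.py
```

```text
4.72 [534.92 -78.79  93.91] [-2.84  0.29  7.89] [7.46 8.75 8.15 7.21]
```

>>> {"name": "arm_command", "arguments": {
  "series": [
    [[0, 0, 0.0005, 0, 0, 0, 0], [0, 0, 0.001, 0, 0, 0, 0], [0, 0, 0.001, 0, 0, 0, 0]]
  ]
}}

```text
time_s: 5.1
position: [534.9, -78.7, 93.0]
tcp_rot: [0.981, 0.194, 0.0, 0.0]
contact_force: [-4.4, 0.8, 10.3]
finger_gap: 0.008
grip_force: 4.8
```

```bash
python3 f.py
```

```text
5.3 [534.89 -78.71  92.99] [-3.77 -0.18  9.93] [10.26 10.14  9.38  9.93]
```

>>> {"name": "arm_command", "arguments": {
  "series": [
    [[-0.0005, 0, 0, 0, 0, 0, 0], [-0.0005, 0, 0, 0, 0, 0, 0], [-0.0005, 0, 0, 0, 0, 0, 0], [-0.0005, 0, 0, 0, 0, 0, 0], [-0.0005, 0, 0, 0, 0, 0, 0]]
  ]
}}

```text
time_s: 5.92
position: [534.8, -78.8, 93.2]
tcp_rot: [0.981, 0.194, 0.001, 0.0]
contact_force: [-1.9, 1.1, 9.4]
finger_gap: 0.005
grip_force: 4.7
```

```bash
python3 f.py; python3 - <<'E'
from h import *
a=save('wrist','w2');b=save('side','s2')
c=np.hstack([cv2.resize(a[150:350,120:320],(400,400),interpolation=2),cv2.resize(b[220:280,265:325],(400,400),interpolation=2)])
cv2.imwrite('pics/c2.png',c[:,:,::-1]);print(proj('wrist',(502,-3,85)),proj('side',(502,-3,85)),proj('side',(502,-3,65)))
E
```

```text
6.12 [534.85 -78.78  93.2 ] [-2.02  0.69 10.02] [ 9.67 10.1   9.88 10.43]
[150.18014869 302.32565096] [295.72934054 252.38173574] [295.95934358 258.39223414]
```

View pics/c2.png

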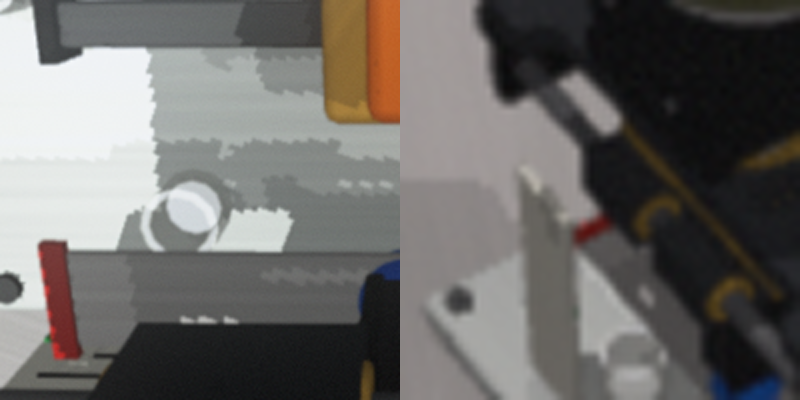

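At 10 N the tip drops only about 2 mm (pad about 0.8 mm), well above the band, so the leaf is too stiff. The weight has to go towards +y by about 45 mm. I'll lift off and go to the tab.

>>> {"name": "arm_command", "arguments": {
  "series": [
    [[0, 0, -0.02, 0, 0, 0, 0.0], [0, 0, -0.06, 0, 0, 0, 0.05], [0.03, 0.002, -0.065, 0, 0, 0, 0.05], [0.064, 0.0025, -0.065, 0, 0, 0, 0.05], [0.064, 0.0025, -0.065, 0, 0, 0, 0.05]]
  ]
}}

```text
time_s: 6.85
position: [595.5, -55.3, 156.8]
tcp_rot: [0.981, 0.195, 0.0, -0.001]
contact_force: [0.2, 0.5, -1.2]
finger_gap: 0.376
grip_force: 0.0
```

>>> {"name": "arm_command", "arguments": {
  "series": [
    [[0, 0, 0.0, 0, 0, 0, 0.05], [0, 0, 0.0, 0, 0, 0, 0.05]]
  ]
}}

```text
time_s: 7.1
position: [593.7, -57.6, 157.1]
tcp_rot: [0.981, 0.194, -0.0, 0.0]
contact_force: [-0.3, 0.1, -0.5]
finger_gap: 0.546
grip_force: 0.0
```

```bash
python3 - <<'E'
from h import *
s=st();save('wrist','w3')
M=R.from_quat(s['tcp_rot']).as_matrix();print(M.round(3).tolist())
for z in (95,129):
  for dx,dy in((-12,-9),(12,-9),(12,9),(-12,9)):print(z,proj('wrist',s['position']*[1,1,0]+M@[dx,dy,0]+[0,0,z]).round())
E
```

```text
7.1 [593.7 -57.6 157.1] [-0.34  0.11 -0.48] 0.546 0.0
[[0.925, 0.38, -0.0], [0.38, -0.925, -0.001], [-0.001, 0.0, -1.0]]
95 [309. 279.]
95 [308. 241.]
95 [339. 241.]
95 [338. 279.]
129 [307. 304.]
129 [306. 261.]
129 [341. 261.]
129 [341. 304.]
```

View pics/w3.png

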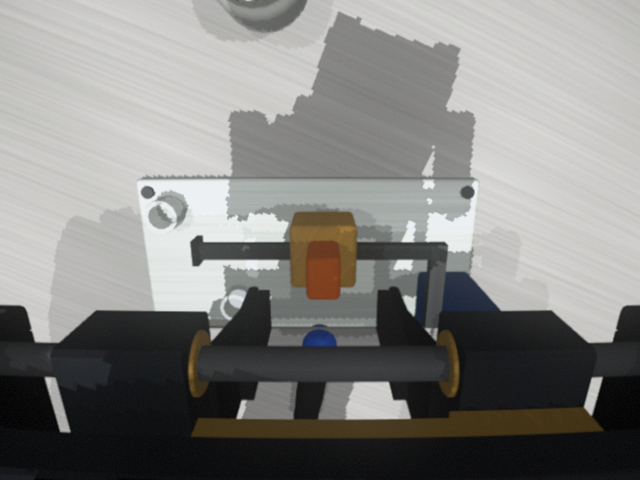

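The tab top is at (323,270), 33 px wide and centred between the fingers. I'll go down and pinch it.

>>> {"name": "arm_command", "arguments": {
  "series": [
    [[0.001, 0, 0.03, 0, 0, 0, 0.05], [0.001, 0, 0.05, 0, 0, 0, 0.05], [0.001, 0, 0.055, 0, 0, 0, 0.05], [0.001, 0, 0.055, 0, 0, 0, 0.03], [0.001, 0, 0.055, 0, 0, 0, 0.02]]
  ]
}}

```text
time_s: 7.78
position: [595.8, -56.5, 103.1]
tcp_rot: [0.981, 0.194, 0.001, 0.0]
contact_force: [0.2, 0.4, 0.6]
finger_gap: 0.427
grip_force: 0.0
```

>>> {"name": "arm_command", "arguments": {
  "series": [
    [[0, 0, 0, 0, 0, 0, 0.01], [0, 0, 0, 0, 0, 0, 0.01], [0, 0, 0, 0, 0, 0, 0.01]]
  ]
}}

```text
time_s: 8.15
position: [595.5, -56.6, 102.6]
tcp_rot: [0.981, 0.194, 0.0, 0.0]
contact_force: [-0.4, -0.4, 2.0]
finger_gap: 0.204
grip_force: 30.0
```

>>> {"name": "arm_command", "arguments": {
  "series": [
    [[0, -0.007, 0, 0, 0, 0, 0.01], [0, -0.015, 0, 0, 0, 0, 0.01], [0, -0.023, 0, 0, 0, 0, 0.01], [0, -0.03, 0, 0, 0, 0, 0.01], [0, -0.034, 0, 0, 0, 0, 0.01]]
  ]
}}

```text
time_s: 8.78
position: [582.9, -25.9, 102.6]
tcp_rot: [0.981, 0.194, 0.001, 0.001]
contact_force: [3.5, -4.8, 1.4]
finger_gap: 0.204
grip_force: 30.0
```

>>> {"name": "arm_command", "arguments": {
  "series": [
    [[0, -0.004, 0, 0, 0, 0, 0.01], [0, -0.008, 0, 0, 0, 0, 0.01], [0, -0.009, 0, 0, 0, 0, 0.01], [0, -0.009, 0, 0, 0, 0, 0.01], [0, -0.009, 0, 0, 0, 0, 0.01]]
  ]
}}

```text
time_s: 9.4
position: [579.4, -17.2, 102.5]
tcp_rot: [0.981, 0.194, 0.0, 0.0]
contact_force: [2.9, -4.5, 2.7]
finger_gap: 0.202
grip_force: 30.0
```

>>> {"name": "arm_command", "arguments": {
  "series": [
    [[0, 0, 0, 0, 0, 0, 0.045], [0, 0, 0, 0, 0, 0, 0.045], [0, 0, 0, 0, 0, 0, 0.045], [0, 0, -0.03, 0, 0, 0, 0.045], [0, 0, -0.05, 0, 0, 0, 0.045]]
  ]
}}

```text
time_s: 10.02
position: [579.1, -16.4, 153.3]
tcp_rot: [0.981, 0.194, 0.0, -0.0]
contact_force: [1.0, 0.5, -0.3]
finger_gap: 0.51
grip_force: 0.0
```

>>> {"name": "arm_command", "arguments": {
  "series": [
    [[-0.032, 0.02, 0, 0, 0, 0, 0], [-0.065, 0.04, 0, 0, 0, 0, 0], [-0.065, 0.04, 0.03, 0, 0, 0, 0], [-0.065, 0.04, 0.045, 0, 0, 0, 0], [-0.065, 0.04, 0.045, 0, 0, 0, 0]]
  ]
}}

```text
time_s: 10.65
position: [533.6, -77.8, 106.4]
tcp_rot: [0.981, 0.195, -0.001, -0.001]
contact_force: [0.2, 0.1, 0.7]
finger_gap: 0.053
grip_force: 0.0
```

```bash
python3 f.py
```

```text
10.85 [534.61 -77.9  107.82] [0.48 0.05 0.58] [0.65 0.4  0.59 0.68]
```

>>> {"name": "arm_command", "arguments": {
  "series": [
    [[0, 0.0008, 0.005, 0, 0, 0, 0], [0, 0.0008, 0.01, 0, 0, 0, 0], [0, 0.0008, 0.012, 0, 0, 0, 0], [0, 0.0008, 0.013, 0, 0, 0, 0], [0, 0.0008, 0.013, 0, 0, 0, 0]]
  ]
}}

```text
time_s: 11.48
position: [534.3, -79.2, 94.3]
tcp_rot: [0.981, 0.194, -0.0, 0.0]
contact_force: [-0.1, -0.6, 0.6]
finger_gap: 0.006
grip_force: 0.4
```

>>> {"name": "arm_command", "arguments": {
  "series": [
    [[0, 0, 0.001, 0, 0, 0, 0], [0, 0, 0.0015, 0, 0, 0, 0], [0, 0, 0.002, 0, 0, 0, 0], [0, 0, 0.002, 0, 0, 0, 0], [0, 0, 0.002, 0, 0, 0, 0]]
  ]
}}

```text
time_s: 12.1
position: [534.4, -79.1, 92.7]
tcp_rot: [0.981, 0.194, 0.0, 0.0]
contact_force: [-3.4, 0.9, 6.8]
finger_gap: 0.007
grip_force: 3.3
```

>>> {"name": "arm_command", "arguments": {
  "series": [
    [[-0.0005, 0, 0.0015, 0, 0, 0, 0], [-0.0005, 0, 0.003, 0, 0, 0, 0], [-0.0005, 0, 0.0045, 0, 0, 0, 0], [-0.0005, 0, 0.006, 0, 0, 0, 0], [-0.0005, 0, 0.006, 0, 0, 0, 0]]
  ]
}}

```text
time_s: 12.72
position: [534.3, -78.9, 87.0]
tcp_rot: [0.981, 0.194, 0.0, 0.0]
contact_force: [-2.9, 2.3, 8.5]
finger_gap: 0.006
grip_force: 4.5
```

```bash
python3 f.py
```

```text
12.93 [534.29 -78.88  87.02] [-3.19  1.76  8.56] [8.76 8.81 9.05 7.6 ]
```

>>> {"name": "arm_command", "arguments": {
  "series": [
    [[-0.0005, 0, 0.001, 0, 0, 0, 0], [-0.0005, 0, 0.002, 0, 0, 0, 0], [-0.0005, 0, 0.0027, 0, 0, 0, 0], [-0.0005, 0, 0.0027, 0, 0, 0, 0]]
  ]
}}

```text
time_s: 13.42
position: [534.2, -78.9, 84.6]
tcp_rot: [0.981, 0.194, 0.001, 0.0]
contact_force: [-2.7, 2.6, 9.6]
finger_gap: 0.005
grip_force: 4.9
```

```bash
python3 f.py; python3 f.py; python3 - <<'E'
from h import *
a=save('wrist','w4');b=save('side','s4')
c=np.hstack([cv2.resize(a[150:350,120:320],(400,400),interpolation=2),cv2.resize(b[220:280,265:325],(400,400),interpolation=2)])
cv2.imwrite('pics/c4.png',c[:,:,::-1])
E
```

```text
13.62 [534.25 -78.91  84.59] [-2.8   2.53 10.16] [10.16 11.12  9.63  9.75]
13.82 [534.24 -78.91  84.6 ] [-2.62  2.65 10.  ] [10.19 10.42 10.2   9.17]
```

View pics/c4.png

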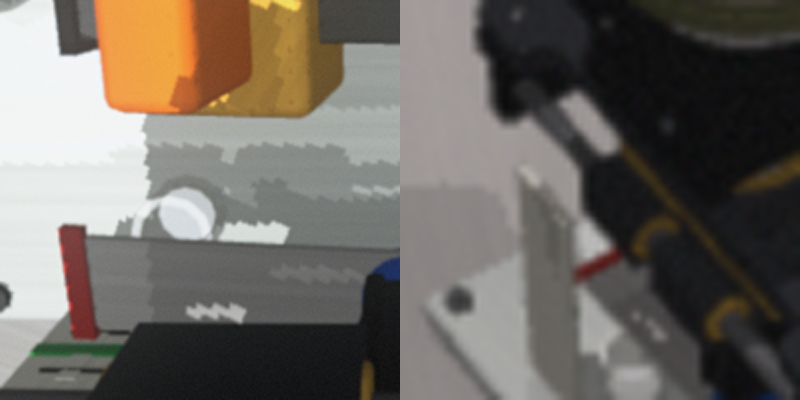

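The left crop shows the red pointer lower end at about (85,338), now down among the scale lines with the green band just behind it. It looks close to level, so I'll check by triangulating the pointer.

```bash
python3 - <<'E'
from fit import *
from scipy.optimize import least_squares
c=ctrl.get_calibration('wrist');T=np.array(c['extrinsics']);f=240/np.tan(np.radians(c['vertical_fov'])/2);s=ctrl.sense()
M=R.from_quat([.981,.194,0,0]).as_matrix();Tt=np.eye(4);Tt[:3,:3]=M;Tt[:3,3]=[534.25,-78.91,84.6];X=np.linalg.inv(Tt)@T
def pr(tcp,P,q=(.981,.194,0,0)):
    A=np.eye(4);A[:3,:3]=R.from_quat(q).as_matrix();A[:3,3]=tcp;p=(np.linalg.inv(A@X)@np.append(P,1))[:3];u=p[:2]/p[2];u=u*(1+c['k1']*(u@u));return u*f+[c['cx'],c['cy']]
def redends(fn,box):
    im=cv2.imread(fn)[:,:,::-1];h=cv2.cvtColor(im,cv2.COLOR_RGB2HSV).astype(int);m=((h[...,0]<5)|(h[...,0]>174))&(h[...,1]>110)&(h[...,2]>60)
    z=np.zeros_like(m);z[box[1]:box[3],box[0]:box[2]]=1;v,u=np.nonzero(m&z);return v.min(),v.max(),u.mean(),v.mean(),len(u)
for fn,tcp,q in [('w1',(521.1,-97,200),(.982,.189,0,0)),('w2',(534.85,-78.78,93.2),(.981,.194,0,0)),('w4',(534.25,-78.91,84.6),(.981,.194,0,0))]:
    r=redends(f'pics/{fn}.png',(135,180,200,345));print(fn,r)
    xy=np.array([502.5,-2.8])
    print([(d,pr(tcp,(*xy,86.5-d),q).round(1).tolist()) for d in (0,2,16,18,20,22,24)])
E
```

```text
w1 (np.int64(191), np.int64(232), np.float64(190.25), np.float64(211.5731707317073), 328)
[(0, [190.7, 212.0]), (2, [191.5, 211.3]), (16, [197.4, 207.1]), (18, [198.2, 206.5]), (20, [198.9, 205.9]), (22, [199.7, 205.4]), (24, [200.5, 204.8])]
w2 (np.int64(272), np.int64(329), np.float64(149.04011461318052), np.float64(300.94412607449857), 698)
[(0, [148.8, 302.6]), (2, [150.5, 300.7]), (16, [161.5, 288.7]), (18, [163.0, 287.1]), (20, [164.4, 285.5]), (22, [165.9, 284.0]), (24, [167.3, 282.5])]
w4 (np.int64(264), np.int64(319), np.float64(158.40439932318105), np.float64(291.97969543147207), 591)
[(0, [141.1, 309.8]), (2, [142.9, 307.8]), (16, [155.0, 294.8]), (18, [156.5, 293.1]), (20, [158.1, 291.4]), (22, [159.6, 289.7]), (24, [161.1, 288.1])]
```

The pointer is 19.3 mm down at about 10 N, against a target of 20 mm, and this agrees with the encoder. I'll go 0.3 mm lower and hold for over a second.

>>> {"name": "arm_command", "arguments": {
  "series": [
    [[0, 0, 0.0003, 0, 0, 0, 0], [0, 0, 0.0003, 0, 0, 0, 0], [0, 0, 0.0003, 0, 0, 0, 0], [0, 0, 0.0003, 0, 0, 0, 0], [0, 0, 0.0003, 0, 0, 0, 0]]
  ]
}}

```text
time_s: 14.55
position: [534.3, -78.9, 84.3]
tcp_rot: [0.981, 0.194, 0.001, 0.0]
contact_force: [-2.5, 2.5, 9.3]
finger_gap: 0.005
grip_force: 5.0
```

```bash
python3 f.py; python3 f.py
```

```text
14.75 [534.25 -78.9   84.31] [-2.95  2.85  9.53] [9.15 9.68 9.41 9.88]
14.95 [534.25 -78.9   84.31] [-2.93  2.48  9.89] [ 9.72  9.46 10.6   9.77]
```

>>> {"name": "arm_command", "arguments": {
  "series": [
    [[0, 0, 0, 0, 0, 0, 0], [0, 0, 0, 0, 0, 0, 0], [0, 0, 0, 0, 0, 0, 0], [0, 0, 0, 0, 0, 0, 0], [0, 0, 0, 0, 0, 0, 0]]
  ]
}}

```text
time_s: 15.58
position: [534.2, -78.9, 84.3]
tcp_rot: [0.981, 0.194, 0.001, 0.0]
contact_force: [-3.0, 2.6, 9.8]
finger_gap: 0.006
grip_force: 5.0
```

```bash
python3 f.py
```

```text
15.78 [534.25 -78.9   84.32] [-2.71  2.3   9.6 ] [10.2   9.6   9.86  8.75]
```

>>> {"name": "arm_command", "arguments": {
  "series": [
    [[0, 0, -0.006, 0, 0, 0, 0], [0, 0, -0.012, 0, 0, 0, 0], [0, 0, -0.016, 0, 0, 0, 0], [0, 0, -0.016, 0, 0, 0, 0], [0, 0, -0.016, 0, 0, 0, 0]]
  ]
}}

```text
time_s: 16.4
position: [533.2, -79.7, 98.8]
tcp_rot: [0.981, 0.194, -0.0, -0.0]
contact_force: [-0.4, -0.1, -0.2]
finger_gap: 0.003
grip_force: 0.0
```

```bash
for i in 1 2 3 4 5; do python3 f.py; done
```

```text
16.6 [533.23 -79.65  98.89] [ 0.18 -0.05 -0.16] [-0.77  0.44 -0.   -0.3 ]
16.8 [533.36 -79.64  99.07] [ 0.01  0.1  -0.04] [ 0.11  0.07 -0.92  0.57]
17.0 [533.43 -79.63  99.18] [ 0.11 -0.05 -0.56] [-0.45 -0.6  -0.84 -0.34]
17.2 [533.44 -79.63  99.2 ] [ 0.3  -0.33  0.34] [ 0.07 -0.16  0.46  0.97]
17.4 [533.42 -79.64  99.19] [-0.1   0.04 -0.03] [-0.08  0.12 -0.04 -0.1 ]
```

The force zero is unbiased, so the held press was about 9.8–10 N with the tip about 19.8 mm down, mid-band. I'll retreat and take a last look.

>>> {"name": "arm_command", "arguments": {
  "series": [
    [[0, 0, -0.05, 0, 0, 0, 0], [0, 0, -0.1, 0, 0, 0, 0], [-0.02, 0, -0.11, 0, 0, 0, 0], [-0.03, 0, -0.11, 0, 0, 0, 0], [-0.03, 0, -0.11, 0, 0, 0, 0]]
  ]
}}

```text
time_s: 18.02
position: [504.9, -91.5, 208.4]
tcp_rot: [0.981, 0.194, -0.001, 0.0]
contact_force: [0.2, 0.2, -1.1]
finger_gap: 0.004
grip_force: 0.0
```

>>> {"name": "arm_command", "arguments": {
  "series": [
    [[0, 0, 0, 0, 0, 0, 0], [0, 0, 0, 0, 0, 0, 0], [0, 0, 0, 0, 0, 0, 0]]
  ]
}}

```text
time_s: 18.4
position: [505.8, -90.8, 208.9]
tcp_rot: [0.981, 0.194, -0.0, -0.0]
contact_force: [-0.4, -0.3, 0.0]
finger_gap: 0.002
grip_force: 0.0
```

```bash
python3 - <<'E'
from h import *
st();save('wrist','w5')
for q in ['tip','slide_grip','port']:
    r=ctrl.tip_of('wrist',q);print(q,[(np.round(x['xyz'],1).tolist(),round(x['conf'],2)) for x in r[:2]])
E
```

```text
18.4 [505.8 -90.8 208.9] [-0.37 -0.33  0.01] 0.002 0.0
tip [([503.2, -5.1, 85.4], 0.84)]
slide_grip [([579.7, -8.9, 113.3], 0.89), ([505.3, -5.9, 83.7], 0.19)]
port [([558.7, 58.6, 12.7], 0.76)]
```

View pics/w5.png

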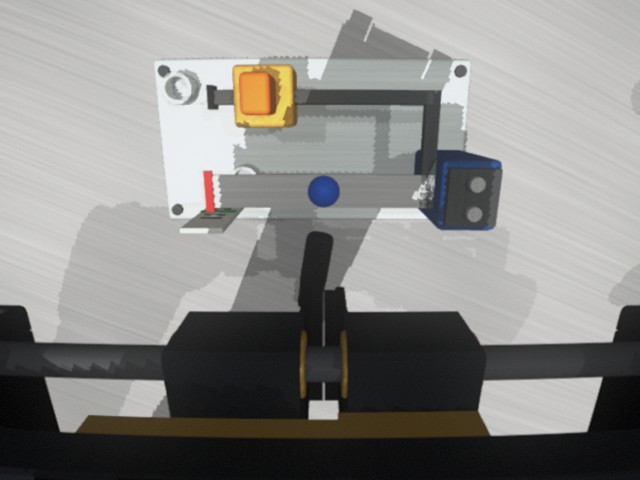

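The leaf is back up with the red tip at (208,191), the weight is where I set it at (257,93), and the port ring at (181,87) hasn't moved. I'm handing in.

```bash
python3 -c "
from workcell import ctrl
print(ctrl.job_done())"
```

```text
the job is handed in; nothing more can be done
None
```

The job is handed in: the leaf was too stiff (tip drop about 2 mm at 10 N), so I slid the trim weight about 43 mm towards the tip; a press of about 9.8 N, held for over a second, then brought the red tip about 19.8 mm down (band middle 20 mm), and the leaf is back up with the weight left in place.

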